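Lamp base cap of unknown thread hand

TASK

Take the black screw cap off the neck of the chrome lamp base on the counter so that the lamp's stem can be fitted later. Nobody knows whether it has a left-hand or a right-hand thread, so try gently both ways, turn it about a quarter turn the way it gives while it is still down on the neck, then lift it straight up about 10 cm without wrenching it. Finish while holding the cap still and upright in the gripper above the neck, and leave the other things on the counter where they are.

Things in the scene. Friction and masses are not known exactly. Their poses are not given: they have to be found in the camera images.
- lamp: chrome desk lamp base fixed to the counter: slab 205 x 110 x 28 mm, from 55 mm behind (-x) to 150 mm ahead (+x) of its upright neck. Origin on the counter under the neck's axis, z up. A housing 60 x 80 mm, top 58 mm above the counter, stands on it, centred 112 mm along +x.
- neck_top (a point): top centre of the lamp's neck (22 mm in diameter, under the cap), 54 mm above the counter. Its thread: one way, not known which, the cap meets a hard stop within about 10 degrees; the other way it turns freely with hardly any rise and can be lifted straight off when 65 to 125 degrees from its start (best 75 to 90; a stop near 130). Before that it cannot be pulled up.
- cap: loose black plastic cap, 60 g, on the neck. Origin on its axis at the skirt's lower edge, z up; 32 mm above the counter at the start. Skirt 46 mm in diameter, 0 to 27 mm up; above it a round knob, 27 to 55 mm. A tongue 10 mm wide, 5 mm thick sticks out to 37 mm from the axis along +x, 22 to 27 mm up. At the start its +x points along the lamp's +x (within 2 degrees).
- cap_knob (a point): centre of the cap's round ribbed knob (38 mm in diameter, 28 mm tall), on the axis, 41 mm above the cap's origin: grip it here from above, at any yaw. Gripped with 30 to 40 N the fingers slip round it at a stop without harm.
- calculator: bystander: teal desk calculator 150 x 100 x 38 mm, origin at the centre of its underside
- clipboard: bystander: aluminium spring clip board 225 x 155 x 18 mm lying flat, origin at the centre of its underside
- price_stand: bystander: smoked acrylic price stand 70 x 120 x 135 mm, origin at the centre of its underside
- shade: bystander: chrome conical lamp shade standing on its rim, 140 mm in diameter, 120 mm tall, origin at the centre of its underside

How it is judged:
By the outcome, as a careful person would: the job done as asked, in the order asked, and still so for the second after the job is handed in, while the arm keeps its last pose, push and grip.
It also fails if it takes over 38 s, if anything falls off the work surface, if the arm or the gripper's body presses on something with over 40 N, if the wrist force passes 120 N, or if a joint passes its speed limit or range.

ROBOT

A 6-joint arm with a two-finger parallel gripper is mounted at the origin on the work surface. World frame = base frame: x ahead of the robot, y to its left, z up, the work surface at z = 0. Lengths are in m, angles in rad, forces in N, time in s.
With the tool pointing down it reaches from about 0.3 to 0.875 m from the base axis. Payload 6.4 kg.
Tool frame: the origin (TCP) lies at the very end of the fingers, on their centre line; the grasp point (between the pads) lies 19 mm behind it; z points along the fingers, y is the line along which they close (so a half turn about z gives the same grasp; the last joint's range is limited). The gripper opens to 85 mm and grips with 20 to 120 N. Pads are 22 mm wide; open, the fingers measure 114 mm over their backs; the gripper's body (76 mm by 85 mm) begins 54 mm behind the grasp point. The pads swing forward as they close: fully open they stand 13 mm farther back than shut.
Start: joints at [1.059, 0.181, 1.607, -0, 1.354, -0.206], TCP at [0.173, 0.548, 0.231] pointing down, gripper open.
Joint ranges: [-2.99, 2.99], [-0.89, 2.07], [0.3, 2.58], [-1.14, 4.28], [0, 2.63], [-3.12, 3.12]. Speed limits (rad/s): [2.57, 2.57, 3.01, 3.14, 3.14, 3.14].

INTERFACE

Orientations are given as a unit quaternion [w, x, y, z].
In Python, from bench import ctrl, camrig, workorder gives the robot as it stands (ctrl), with the cameras (camrig) and the job (workorder).
- The arm moves only by the shell command python3 jog.py 'ROWS'. ROWS is a JSON list of rows, 1 to 10 of them, each an object with the fields xyz (a list: dx, dy, dz in fractions of the full range, 1 being 1 m), r (a list: a rotation vector rx, ry, rz in a scale on which 1.0 is 2 pi rad), jaw (the opening from 0.0 (shut) to 1.0 (fully open)); a field left out counts as zero (the opening has to be given); each row is the pose to reach, as a shift and turn from the pose commanded when the command began, along the tool's axes at that moment; what a row does not reach only later rows make up. A row lasts 1/8 s, in which the tool goes at most 0.0625 m and 0.188 rad, less where a joint would pass 70% of its speed; a pose out of reach is approached as far as the arm can. The fingers move at their own pace and stop on an object; the grip force is fixed at half the most. Time passes only in rows, so rows that do not move let the fingers close. It prints the time, the measured TCP pose, the force, the opening and the grip force at its end. Shift and turn numbers lie between -1 and 1, and a call with a number outside is refused. Input that does not fit is refused with a message, and nothing moves.
- ctrl.get_obs(): the state, without advancing time (a new reading comes with each control period).
- camrig.camera(name): name is "side" or "top" or "wrist"; returns the picture (384x512x3 uint8, blue, green, red); there is no depth.
- camrig.camera_params(name): a dict with "fovy" (degrees; the focal length in pixels is half the picture's height over the tangent of half this angle, whatever the lens; pixels are square), "cx", "cy" (the principal point, pixels), "view" (4x4, takes a point from world to camera coordinates). Camera axes: x right, y up, looking along -z (the intrinsics and any distortion apply to the point x, -y, -z); pixel columns grow to the right and rows downward; lengths in m; the calibration is good to about 2 mm. A picture is of the moment at which its call begins: read the wrist's pose just before it. camera_params takes no time and is no camera call; for the wrist camera it gives the pose at the moment of the call.
- workorder.hand_in(): hands the job in; it is judged then, once.
The state is a dict: "time_s": time; "q": joint angles; "dq": joint speeds; "joint_efforts": joint torques, N m; "eef_pos": TCP position; "eef_rot": TCP orientation; "wrist_force": force on the tool from outside, world axes, zero at the start; "torque": the same for the moment, N m; "opening": opening from 0.0 (shut) to 1.0 (fully open); "grasp_force": force on a finger pad.
Only numpy, scipy, OpenCV 4.12 (cv2) and the standard library are available. Lean on these libraries where they do the work, as an engineer would, in place of code of your own. Each camera call takes 0.05 s, during which the arm holds its last target. There are 200 camera calls.

## Working session

There is one attempt and no reset: what is moved stays moved. The work goes in short steps, Python scripts to look and compute and a shell command to move; the robot and the scene stay as the last step left them, time stands still between calls to the robot, and variables do not carry over. Pictures are saved under pics/ and viewed, at most 10 in all, crops included, and the job is handed in when it is done.

```bash
ls; mkdir -p pics; python3 - <<'E'
from bench import ctrl, camrig, workorder
import cv2, numpy as np
o=ctrl.get_obs(); print(o)
for n in("top","side"):
    p=camrig.camera_params(n); print(n,p); cv2.imwrite(f"pics/{n}0.png",camrig.camera(n))
E
```

```text
bench.py
jog.py
pics
{'time_s': 0.0, 'q': array([ 1.05866712e+00,  1.81544303e-01,  1.60798220e+00,  4.33690472e-05,
        1.35380212e+00, -2.06309104e-01]), 'dq': array([ 0.00032331,  0.00142452,  0.00017503, -0.00144743, -0.00048952,
       -0.00049048]), 'joint_efforts': array([ 6.96326770e-04, -4.44879341e+01, -3.51337945e+01, -1.63883615e-04,
        9.13036958e-03,  4.43673139e-05]), 'eef_pos': array([0.17282422, 0.54784912, 0.23039479]), 'eef_rot': array([-3.24955765e-04,  1.52319447e-01,  9.88330933e-01, -8.05142329e-04]), 'wrist_force': array([-0.25758567,  0.60856987,  0.47073794]), 'torque': array([-0.01356055,  0.05710608, -0.02330951]), 'grasp_force': 0.0, 'opening': 1.0028670508845683}
top {'fovy': 49.16135064699532, 'cx': 252.42505201693098, 'cy': 193.05820114159513, 'view': array([[ 0.02175588, -0.99964136,  0.01561512, -0.03707141],
       [ 0.99316435,  0.02340122,  0.11435453, -0.53281841],
       [-0.11467893,  0.0130205 ,  0.99331728, -1.35374153],
       [ 0.        ,  0.        ,  0.        ,  1.        ]])}
side {'fovy': 55.58594535554438, 'cx': 253.40112769995943, 'cy': 186.8528574365415, 'view': array([[-0.98537267, -0.17000499, -0.01179003,  0.50588005],
       [ 0.10959275, -0.68515501,  0.72010558, -0.11564014],
       [-0.13049954,  0.70828025,  0.69376433, -0.9721888 ],
       [ 0.        ,  0.        ,  0.        ,  1.        ]])}
```

View pics/top0.png

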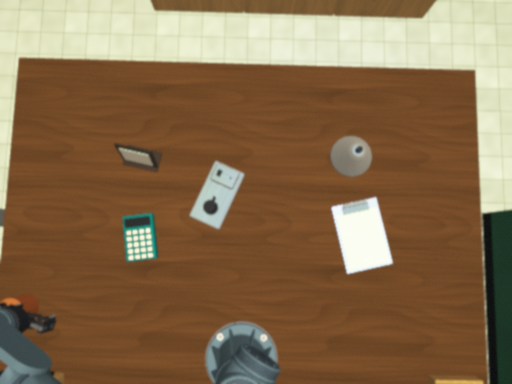

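View pics/side0.png

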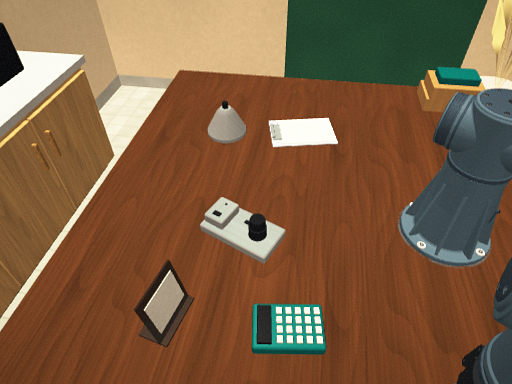

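The top view shows the cap at about (211,206), with the lamp's housing up and right of it at (226,173). The side view shows the cap at (258,226), with the tongue pointing left. Next I'll triangulate and fit the slab yaw.

```bash
cat > h.py <<'E'
import numpy as np, cv2
def proj(p,P):
    c=p["view"]@np.append(P,1); f=192/np.tan(np.radians(p["fovy"]/2))
    return np.array([p["cx"]+f*c[0]/-c[2],p["cy"]-f*c[1]/-c[2]])
def ray(p,uv,z):
    f=192/np.tan(np.radians(p["fovy"]/2)); R=p["view"][:3,:3]; o=-R.T@p["view"][:3,3]
    d=R.T@np.array([(uv[0]-p["cx"])/f,-(uv[1]-p["cy"])/f,-1]); return o+d*(z-o[2])/d[2]
E
python3 - <<'E'
from bench import ctrl, camrig, workorder
from h import *
a={}
for n,(x0,y0,x1,y1) in dict(top=(185,155,250,235),side=(195,190,290,265)).items():
    p=camrig.camera_params(n); im=cv2.imread(f"pics/{n}0.png"); c=im[y0:y1,x0:x1]
    m=(c.max(2)<55).astype(np.uint8)
    k,l,s,ce=cv2.connectedComponentsWithStats(m)
    for i in range(1,k):
        if s[i,4]>30: print(n,s[i]+[x0,y0,0,0,0],ce[i]+[x0,y0])
    if n=="top":
        hsv=cv2.cvtColor(c,cv2.COLOR_BGR2HSV); g=((hsv[...,1]<60)&(hsv[...,2]>90)).astype(np.uint8)
        q=max(cv2.findContours(g,0,2)[0],key=cv2.contourArea)
        b=cv2.boxPoints(cv2.minAreaRect(q))+[x0,y0]
        for v in b: print("corner",v,ray(p,v,.028)[:2])
    big=cv2.resize(c,None,fx=6,fy=6,interpolation=2); cv2.imwrite(f"pics/{n}_c.png",big)
cv2.imwrite("pics/c.png",np.hstack([cv2.resize(cv2.imread("pics/top_c.png"),(325,400)),cv2.resize(cv2.imread("pics/side_c.png"),(475,375)).__class__ and cv2.copyMakeBorder(cv2.resize(cv2.imread("pics/side_c.png"),(475,375)),0,25,0,0,0)]))
E
```

```text
corner [188.39051437 215.44889832] [0.4550523  0.18321022]
corner [214.62774277 159.2262764 ] [0.64432258 0.10335277]
corner [245.010952   173.40511322] [0.59898538 0.00103144]
corner [218.7737236  229.62773132] [0.41096535 0.08233131]
side [245 214  21  27 412] [256.64805825 227.1723301 ]
```

View pics/c.png

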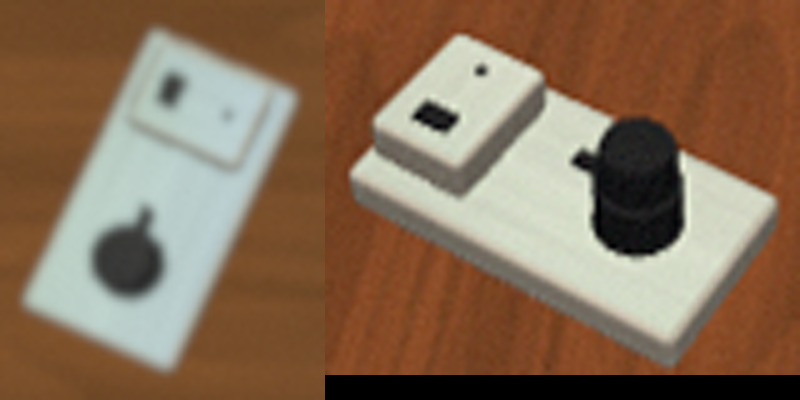

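```bash
python3 - <<'E'
from bench import ctrl, camrig, workorder
from h import *
from scipy.spatial.transform import Rotation as Ro
t=camrig.camera_params("top"); s=camrig.camera_params("side")
C=np.array([.4837,.1114])
print("top ray z.06",ray(t,(210.6,206.8),.06)[:2],"side knobtop ray",ray(s,(257.6,219),.087)[:2])
for z in(.032,.059,.087): print(z,proj(t,[*C,z]),proj(s,[*C,z]))
o=ctrl.get_obs(); q=o["eef_rot"]; R=Ro.from_quat(np.roll(q,-1)).as_matrix(); print(R)
print("tool shift to z.2",R.T@(np.array([*C,.2])-o["eef_pos"]))
E
```

```text
top ray z.06 [0.48257704 0.10873236] side knobtop ray [0.48208382 0.11484363]
0.032 [210.50888874 207.13877713] [257.27674177 232.04991836]
0.059 [209.80681387 206.45810133] [257.22937697 225.23837921]
0.087 [209.04863301 205.72302964] [257.17816625 217.8737585 ]
[[-9.53604577e-01  3.01060967e-01 -7.78336176e-04]
 [ 3.01061791e-01  9.53603654e-01 -1.36670248e-03]
 [ 3.30763452e-04 -1.53762102e-03 -9.99998763e-01]]
tool shift to z.2 [-0.42785324 -0.32260113  0.03083434]
```

```bash
python3 jog.py '[{"xyz":[-0.06,-0.045,0],"jaw":1},{"xyz":[-0.11,-0.083,0.005],"jaw":1},{"xyz":[-0.16,-0.12,0.01],"jaw":1},{"xyz":[-0.21,-0.158,0.015],"jaw":1},{"xyz":[-0.26,-0.196,0.02],"jaw":1},{"xyz":[-0.31,-0.234,0.025],"jaw":1},{"xyz":[-0.36,-0.271,0.03],"jaw":1},{"xyz":[-0.4,-0.302,0.03],"jaw":1},{"xyz":[-0.428,-0.323,0.03],"jaw":1},{"xyz":[-0.428,-0.323,0.03],"jaw":1}]'; python3 - <<'E'
from bench import ctrl, camrig, workorder
from h import *
o=ctrl.get_obs(); print(o["eef_pos"],o["q"],o["time_s"])
p=camrig.camera_params("wrist"); im=camrig.camera("wrist")
C=[.483,.112]
for z in(.054,.087): print(proj(p,[*C,z]))
print(p["fovy"]); np.save("pw.npy",p,allow_pickle=True)
cv2.imwrite("pics/w1.png",im)
E
```

```text
time_s: 1.35
eef_pos: [0.485, 0.1092, 0.2009]
eef_rot: [-0.0, 0.154, 0.988, -0.0]
wrist_force: [-0.0, 0.1, 0.1]
opening: 0.999
grasp_force: 0.0
[0.48500779 0.10924886 0.20091   ] [-1.74727548e-02  3.61094933e-02  1.82992682e+00 -3.07473837e-04
  1.27604450e+00 -1.27827118e+00] 1.35
[254.85071181 172.5931226 ]
[255.05809692 180.28496273]
65.7031904521635
```

View pics/w1.png

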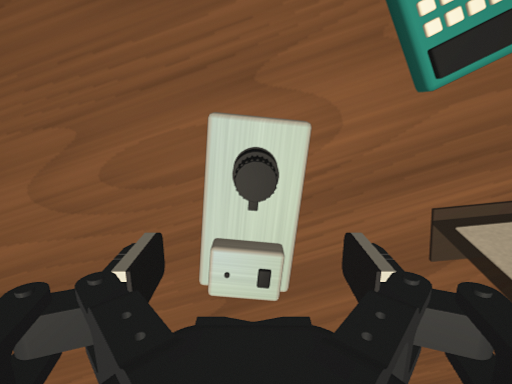

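The wrist view has the knob's top disc centred near (257,180) and the tongue at (253,205). The predicted position was (255,180), so they agree to about 1 mm. I'll refine that and work out the descent.

```bash
python3 - <<'E'
from bench import ctrl, camrig, workorder
from h import *
from scipy.spatial.transform import Rotation as Ro
p=np.load("pw.npy",allow_pickle=True).item(); im=cv2.imread("pics/w1.png")
m=(im[140:202,225:290].max(2)<80).astype(np.uint8)
k,l,s,ce=cv2.connectedComponentsWithStats(m); i=1+np.argmax(s[1:,4]); 
xs=np.where((l==i)[:50].any(0))[0]+225; ys=np.where((l==i).any(1))[0]+140; print("x ext",xs.min(),xs.max(),"y",ys.min(),ys.max())
u=(xs.min()+xs.max()+1)/2
C=ray(p,(u,180.5),.087)[:2]; print(C)
o=ctrl.get_obs();R=Ro.from_quat(np.roll(o["eef_rot"],-1)).as_matrix()
for c in (C,[.483,.112]): print(R.T@(np.array([*c,.061])-o["eef_pos"]))
E
```

```text
x ext 233 278 y 147 201
[0.48344177 0.11273745]
[0.0009663  0.00187988 0.13975513]
[0.00116342 0.00104313 0.13975554]
```

```bash
python3 jog.py '[{"xyz":[0.001,0.002,0.05],"jaw":1},{"xyz":[0.001,0.002,0.09],"jaw":1},{"xyz":[0.001,0.002,0.12],"jaw":1},{"xyz":[0.001,0.002,0.135],"jaw":1},{"xyz":[0.001,0.002,0.139],"jaw":1},{"xyz":[0.001,0.002,0.139],"jaw":0.6},{"xyz":[0.001,0.002,0.139],"jaw":0.5},{"xyz":[0.001,0.002,0.139],"jaw":0.4},{"xyz":[0.001,0.002,0.139],"jaw":0.4},{"xyz":[0.001,0.002,0.139],"jaw":0.4}]'; python3 - <<'E'
from bench import ctrl, camrig, workorder
from h import *
o=ctrl.get_obs(); print(o["eef_pos"],o["torque"],o["opening"],o["grasp_force"],o["q"][5])
im=[camrig.camera("wrist"),camrig.camera("side")[170:290,180:340]]
cv2.imwrite("pics/g1.png",np.hstack([cv2.resize(im[0],(400,300)),cv2.resize(im[1],(400,300))]))
E
```

```text
time_s: 2.65
eef_pos: [0.4845, 0.1136, 0.0636]
eef_rot: [0.001, 0.152, 0.988, 0.0]
wrist_force: [-1.0, -0.0, 4.8]
opening: 0.421
grasp_force: 59.4
[0.48453654 0.113629   0.06360508] [0.01940803 0.3367975  0.03333819] 0.4210156350300232 59.39934253692627 -1.2735361675542107
```

View pics/g1.png

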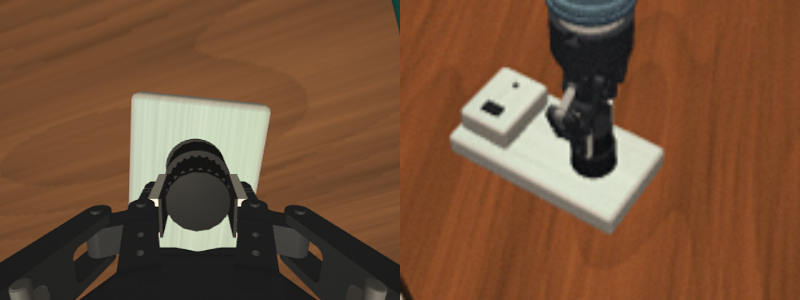

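The cap is gripped at 59 N with only a small side load. I'll probe gently one way, 3° at a time, watching the torque.

Units first: turns go in shares of 2 pi rad. So 0.05 rad / 6.2832 = 0.008.

```bash
cat > o.py <<'E'
from bench import ctrl, camrig, workorder
o=ctrl.get_obs(); print("F",o["wrist_force"].round(1),"T",o["torque"].round(3),"q6 %.3f op %.3f"%(o["q"][5],o["opening"]),"z",o["eef_pos"].round(4))
E
python3 o.py; python3 jog.py '[{"r":[0,0,0.004],"jaw":0.4},{"r":[0,0,0.008],"jaw":0.4}]' >/dev/null; python3 o.py;  python3 jog.py '[{"r":[0,0,0.0032],"jaw":0.4},{"r":[0,0,0.0064],"jaw":0.4}]'>/dev/null; python3 o.py
```

```text
F [-1.7  0.2  5.5] T [0.031 0.241 0.024] q6 -1.274 op 0.425 z [0.4845 0.1136 0.0636]
F [-3.3 -2.1  6.9] T [-0.262  0.454  0.099] q6 -1.223 op 0.425 z [0.4843 0.1134 0.0636]
F [-4.  -2.3  7.7] T [-0.586  0.589  0.127] q6 -1.183 op 0.422 z [0.4841 0.1131 0.0636]
```

Scaled: 0.04 rad / 6.2832 = 0.0064.

```bash
for i in 1 2 ; do :; done; python3 jog.py '[{"r":[0,0,0.0032],"jaw":0.4},{"r":[0,0,0.0064],"jaw":0.4}]' >/dev/null; python3 o.py;  python3 jog.py '[{"r":[0,0,0.0032],"jaw":0.4},{"r":[0,0,0.0064],"jaw":0.4}]'>/dev/null; python3 o.py; python3 jog.py '[{"r":[0,0,0.0032],"jaw":0.4},{"r":[0,0,0.0064],"jaw":0.4}]'>/dev/null; python3 o.py
```

```text
F [-4.1 -4.1  9.1] T [-0.743  0.803  0.204] q6 -1.143 op 0.419 z [0.484  0.1129 0.0636]
F [-4.  -5.   9.5] T [-0.835  0.849  0.551] q6 -1.104 op 0.426 z [0.4839 0.1127 0.0636]
F [-4.4 -4.3  8.7] T [-0.75   0.794  1.097] q6 -1.065 op 0.429 z [0.4839 0.1127 0.0636]
```

Past about 7.5° clockwise the torque climbs steeply to 1.1 N m, so that is the stop. I'll back off and probe the other way.

Scaled: -0.2 rad / 6.2832 = -0.0318.

```bash
python3 jog.py '[{"r":[0,0,-0.008],"jaw":0.4},{"r":[0,0,-0.0159],"jaw":0.4},{"r":[0,0,-0.0239],"jaw":0.4},{"r":[0,0,-0.0318],"jaw":0.4}]' >/dev/null; python3 o.py;  python3 jog.py '[{"r":[0,0,-0.0064],"jaw":0.4},{"r":[0,0,-0.0127],"jaw":0.4}]'>/dev/null; python3 o.py; python3 jog.py '[{"r":[0,0,-0.0064],"jaw":0.4},{"r":[0,0,-0.0127],"jaw":0.4}]'>/dev/null; python3 o.py;python3 jog.py '[{"r":[0,0,-0.0064],"jaw":0.4},{"r":[0,0,-0.0127],"jaw":0.4}]'>/dev/null; python3 o.py
```

```text
F [-0.6 -0.9  5. ] T [-0.122  0.181 -0.001] q6 -1.265 op 0.425 z [0.4845 0.1133 0.0636]
F [0.6 0.2 2.6] T [ 0.085 -0.072  0.023] q6 -1.345 op 0.424 z [0.485  0.1136 0.0636]
F [-0.1  0.7  2.7] T [ 0.157 -0.081 -0.065] q6 -1.425 op 0.425 z [0.4851 0.1137 0.0636]
F [-0.1 -0.1  3.8] T [ 0.177 -0.083 -0.   ] q6 -1.505 op 0.424 z [0.485  0.1138 0.0636]
```

Counter-clockwise it turns freely. I'll go on to about 81° from the start, in two stages.

Scaled: -0.56 rad / 6.2832 = -0.0891.

```bash
python3 jog.py '[{"r":[0,0,-0.0127],"jaw":0.4},{"r":[0,0,-0.0255],"jaw":0.4},{"r":[0,0,-0.0382],"jaw":0.4},{"r":[0,0,-0.0509],"jaw":0.4},{"r":[0,0,-0.0637],"jaw":0.4},{"r":[0,0,-0.0764],"jaw":0.4},{"r":[0,0,-0.0891],"jaw":0.4}]' >/dev/null; python3 o.py;  python3 jog.py '[{"r":[0,0,-0.0127],"jaw":0.4},{"r":[0,0,-0.0255],"jaw":0.4},{"r":[0,0,-0.0382],"jaw":0.4},{"r":[0,0,-0.0509],"jaw":0.4},{"r":[0,0,-0.0637],"jaw":0.4},{"r":[0,0,-0.0764],"jaw":0.4},{"r":[0,0,-0.0891],"jaw":0.4},{"r":[0,0,-0.0971],"jaw":0.4},{"r":[0,0,-0.0971],"jaw":0.4}]'>/dev/null; python3 o.py;  python3 - <<'E'
from bench import ctrl, camrig, workorder
from h import *
im=[camrig.camera("wrist"),camrig.camera("side")[170:290,180:340]]
cv2.imwrite("pics/g2.png",np.hstack([cv2.resize(im[0],(400,300)),cv2.resize(im[1],(400,300))]))
E
```

```text
F [-0.3  1.9  3.8] T [ 0.398  0.089 -0.018] q6 -2.066 op 0.420 z [0.4849 0.114  0.0636]
F [-2.1  2.7  5.8] T [ 0.44   0.385 -0.058] q6 -2.674 op 0.423 z [0.4845 0.1141 0.0636]
```

View pics/g2.png

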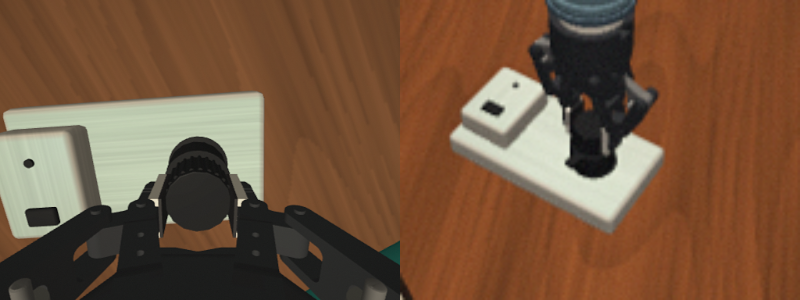

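The gripper has turned about 80° and the grip still looks centred on the knob. The tongue is hidden under the hand, but the torque never spiked. I'll try a gentle lift and check the force.

```bash
python3 jog.py '[{"xyz":[0,0,-0.002],"jaw":0.4},{"xyz":[0,0,-0.004],"jaw":0.4}]' >/dev/null; python3 o.py; python3 jog.py '[{"xyz":[0,0,-0.002],"jaw":0.4},{"xyz":[0,0,-0.004],"jaw":0.4}]' >/dev/null; python3 o.py
```

```text
F [-0.3 -0.6 -1. ] T [ 0.01  -0.038 -0.08 ] q6 -2.673 op 0.423 z [0.4837 0.1136 0.0665]
F [-0.4 -0.4 -0.6] T [ 0.009  0.034 -0.03 ] q6 -2.673 op 0.423 z [0.4836 0.1136 0.0704]
```

It lifts freely, with only about 0.6 N of downward pull, which is the cap's weight. I'll raise it the rest of the way to about 10 cm.

```bash
python3 jog.py '[{"xyz":[0,0,-0.01],"jaw":0.4},{"xyz":[0,0,-0.022],"jaw":0.4},{"xyz":[0,0,-0.035],"jaw":0.4},{"xyz":[0,0,-0.048],"jaw":0.4},{"xyz":[0,0,-0.061],"jaw":0.4},{"xyz":[0,0,-0.074],"jaw":0.4},{"xyz":[0,0,-0.085],"jaw":0.4},{"xyz":[0,0,-0.092],"jaw":0.4},{"xyz":[0,0,-0.094],"jaw":0.4},{"xyz":[0,0,-0.094],"jaw":0.4}]'; python3 jog.py '[{"jaw":0.4},{"jaw":0.4},{"jaw":0.4},{"jaw":0.4}]' >/dev/null; python3 o.py;  python3 - <<'E'
from bench import ctrl, camrig, workorder
from h import *
im=[camrig.camera("wrist"),camrig.camera("side")[130:280,180:380]]
print(ctrl.get_obs()["time_s"],ctrl.get_obs()["grasp_force"])
cv2.imwrite("pics/g3.png",np.hstack([cv2.resize(im[0],(400,300)),cv2.resize(im[1],(400,300))]))
E
```

```text
time_s: 9.1
eef_pos: [0.4835, 0.1137, 0.1641]
eef_rot: [-0.0, -0.52, 0.854, 0.0]
wrist_force: [-0.4, 0.3, -1.3]
opening: 0.43
grasp_force: 59.9
F [ 0.6 -0.9 -1. ] T [ 0.024  0.067 -0.   ] q6 -2.674 op 0.426 z [0.4836 0.1137 0.1642]
9.7 59.91339683532715
```

View pics/g3.png

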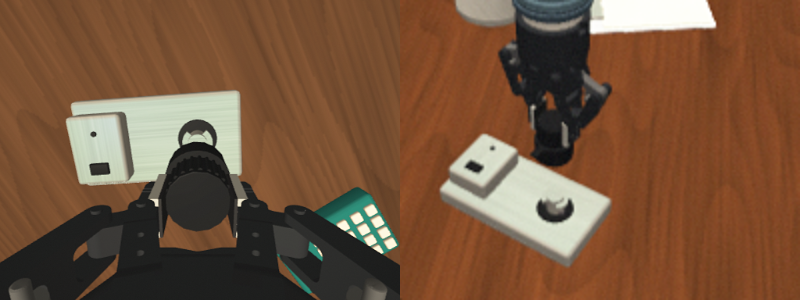

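The neck is bare, at (555,205) in the side crop. The cap hangs upright in the gripper straight above it, raised 10 cm.

```bash
python3 -c "
from bench import ctrl, camrig, workorder
print(workorder.hand_in())"
```

```text
the job is handed in; nothing more can be done
None
```

The cap is off and the job is handed in: it hit its stop about 7.5° clockwise and came free after about 80° counter-clockwise (a right-hand thread). I lifted it straight up 10 cm, and it is held still and upright above the neck at about 60 N, since the grip is fixed above the suggested 30–40 N; nothing else on the counter was touched.

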